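# Find and open the free socket cover of a lab bench trunking

## Task

The desk lamp needs a socket: one of the four identical covers on the bench trunking hides the outlets and is free, the other three are locked down. Press with a fingertip on the ribbed back strip of one cover after another, without forcing those that stay put, until you find the one that rocks; press its back down so that its front comes up, then push the front right back until the cover leans open on its stop, and take the hand away. Only press and push, never take a cover between the fingers, and leave the plates, tape and vial where they are.

Things in the scene. Friction and masses are not known exactly. Their poses are not given: they have to be found in the camera images.
- trunking: Bench service trunking, fixed to the bench: white box 160 mm deep (x), 608 long (y), 88 high, four bays in a row, hollow, at least 48 mm free below the back part of the cover that rocks. Origin: centre of its underside, on the bench; x points to its back (away from the robot when straight), y along it to the left. Flush top: rims, cross strips and shut covers at 88 to 89 mm.
- cover_1 (a joint): Tilt of the leftmost (+y) cover, rad: 0 shut and flush, grows as the front lip rises, 1.57 upright, 1.75 leaning back on its stop. The covers are the same: plain aluminium plates 126 mm deep, 124 wide, 4 thick, 140 mm apart: centres at 210, 70, -70, -210 mm along the trunking's y, 0 along x.
- cover_2 (a joint): Tilt of the second from the left cover, rad: 0 shut and flush, grows as the front lip rises, 1.57 upright, 1.75 leaning back on its stop. Each cover tilts about a hidden crosswise pin at the plate's underside, 50 mm from the back edge, 76 mm from the front lip, 13 mm behind the trunking's centre line. Pressed on the black-ribbed strip along its back edge, the back goes down into the bay and the front lip rises.
- cover_3 (a joint): Tilt of the third from the left cover, rad: 0 shut and flush, grows as the front lip rises, 1.57 upright, 1.75 leaning back on its stop. Three covers are locked from below (a different three each time) and spring back, giving only 1 to 2 mm; the free one rocks at 2 to 5 N on the strip, more the nearer to the pin it is pressed, and its stiff pin keeps it at the tilt where it is left.
- cover_4 (a joint): Tilt of the rightmost (-y) cover, rad: 0 shut and flush, grows as the front lip rises, 1.57 upright, 1.75 leaning back on its stop. Pressing the free cover's back 25 to 30 mm down tips it to about 0.8 to 1.1 rad; from there its raised front is pushed backwards, past upright, to the stop.
- press_1 (a point): Centre of the ribbed press strip of cover_1, on the plate's top face, 30 mm behind the pin and 20 mm from the back edge; moves with the cover. x points to the cover's back edge, y along the trunking to the left, z out of the top face. Strip 22 mm by 104 mm.
- press_2 (a point): Centre of the ribbed press strip of cover_2, on the plate's top face, 30 mm behind the pin and 20 mm from the back edge; moves with the cover. x points to the cover's back edge, y along the trunking to the left, z out of the top face. Strip 22 mm by 104 mm.
- press_3 (a point): Centre of the ribbed press strip of cover_3, on the plate's top face, 30 mm behind the pin and 20 mm from the back edge; moves with the cover. x points to the cover's back edge, y along the trunking to the left, z out of the top face. Strip 22 mm by 104 mm.
- press_4 (a point): Centre of the ribbed press strip of cover_4, on the plate's top face, 30 mm behind the pin and 20 mm from the back edge; moves with the cover. x points to the cover's back edge, y along the trunking to the left, z out of the top face. Strip 22 mm by 104 mm.
- dish: Bystander: one culture plate with lid, 91 mm across, 15.5 mm high, loose on the bench in front of the trunking. Origin at the centre of its underside.
- dish_stack: Bystander: stack of three culture plates, 91 mm across, 46.5 mm high, loose behind the trunking. Origin at the centre of its underside.
- tape: Bystander: roll of masking tape lying flat, 100 mm across, 24 mm high, loose in front of the trunking. Origin at the centre of its underside.
- vial: Bystander: small upright culture vial with brass-coloured cap, 31 mm across, 68 mm high, loose behind the trunking. Origin at the centre of its underside.

How it is judged:
On the way:
1. one cover has been rocked: its front lip has come up (value of joint any of cover_1, cover_2, cover_3, cover_4 above 0.25 rad), for 0.1 s.
At the end, for the whole second after the job is handed in: The free cover leans open past 1.5 rad (stop at 1.75) and is still, the other three covers are shut (below 0.1 rad), and the plates, tape and vial are within 30 mm of where they stood (((value of joint cover_1 above 1.5 rad and velocity of joint cover_1 below 0.05 rad/s and value of joint each of cover_2, cover_3, cover_4 below 0.1 rad) or (value of joint cover_2 above 1.5 rad and velocity of joint cover_2 below 0.05 rad/s and value of joint each of cover_1, cover_3, cover_4 below 0.1 rad) or (value of joint cover_3 above 1.5 rad and velocity of joint cover_3 below 0.05 rad/s and value of joint each of cover_1, cover_2, cover_4 below 0.1 rad) or (value of joint cover_4 above 1.5 rad and velocity of joint cover_4 below 0.05 rad/s and value of joint each of cover_1, cover_2, cover_3 below 0.1 rad)) and distance of each of dish, dish_stack, tape, vial from where it was at the start of the episode below 0.03 m); the robot touches nothing.
It fails at once if a cover or the trunking is forced (more than 60 N) (contact force between any of the fingers, the arm and trunking above 60 N).
It fails at once if the raised part of a cover is taken between the fingers ((value of joint cover_1 above 0.2 rad and z of the grasp point in the frame of press_1 between -0.006 and 0.002 m and x of the grasp point in the frame of press_1 between -0.114 and -0.03 m and y of the grasp point in the frame of press_1 between -0.07 and 0.07 m) or (value of joint cover_2 above 0.2 rad and z of the grasp point in the frame of press_2 between -0.006 and 0.002 m and x of the grasp point in the frame of press_2 between -0.114 and -0.03 m and y of the grasp point in the frame of press_2 between -0.07 and 0.07 m) or (value of joint cover_3 above 0.2 rad and z of the grasp point in the frame of press_3 between -0.006 and 0.002 m and x of the grasp point in the frame of press_3 between -0.114 and -0.03 m and y of the grasp point in the frame of press_3 between -0.07 and 0.07 m) or (value of joint cover_4 above 0.2 rad and z of the grasp point in the frame of press_4 between -0.006 and 0.002 m and x of the grasp point in the frame of press_4 between -0.114 and -0.03 m and y of the grasp point in the frame of press_4 between -0.07 and 0.07 m)).
It fails at once if a plate, the tape or the vial is moved more than 30 mm, lifted or tipped (distance of any of dish, dish_stack, tape, vial from where it was at the start of the episode above 0.03 m or height (world z) of any of dish, dish_stack, tape, vial above 0.012 m or angle between any of dish, dish_stack, tape, vial's own z axis and vertical above 0.5 rad).
It also fails if it takes over 51 s, if anything falls off the work surface, if the arm or the gripper's body presses on something with over 40 N, if the wrist force passes 120 N, or if a joint passes its speed limit or range.

## Robot

A 6-joint arm with a two-finger parallel gripper is mounted at the origin on the work surface. World frame = base frame: x ahead of the robot, y to its left, z up, the work surface at z = 0. Lengths are in m, angles in rad, forces in N, time in s.
With the tool pointing down it reaches from about 0.4 to 0.925 m from the base axis. Payload 12.5 kg.
Tool frame: the origin (TCP) lies at the centre of the arm's flange, where the gripper is bolted on; the fingertips stand 190 mm ahead of it and the grasp point (between the pads) lies 171 mm ahead of it; x points along the fingers, y is the direction in which the jaws open and shut, and the axes are right-handed (so a half turn about x gives the same grasp; the last joint's range is limited). The gripper opens to 95 mm and grips with 3 to 60 N. Pads are 20 mm wide; open, the fingers measure 119 mm over their backs; the gripper's body (75 mm by 180 mm) begins 59 mm behind the grasp point.
Start: joints at [1.208, 0.491, 1.559, -0, 1.092, -0.106], TCP at [0.159, 0.605, 0.405] pointing down, gripper open.
Joint ranges: [-3.1, 3.1], [-0.84, 2.19], [0.05, 2.79], [-1.13, 4.28], [0.06, 2.93], [-2.69, 2.69]. Speed limits (rad/s): [2.22, 2.22, 2.79, 3.14, 3.14, 3.14].

## Interface

Orientations are given as a unit quaternion [x, y, z, w].
In Python, from bench import sensors, capture, get_calibration, job gives the robot as it stands.
- The arm moves only by the tool servo_tool, never from a script. Its argument "rows" is a list that holds one entry, the list of rows, each a list of 7 numbers: the opening, from 0 (shut) to 1 (fully open), then the shift along the tool's x, y, z in cm, then the turn, a rotation vector about the tool's x, y, z in rad. In form: [[[jaw, x, y, z, wx, wy, wz], ...]]. A call has 1 to 10 rows; each row shifts and turns the commanded pose from where the row before left it, along the tool's axes as they then stand; what a row does not reach is not made up. A row lasts 1/10 s, in which the tool goes at most 50 mm and 8.59 degrees, less where a joint would pass 70% of its speed; a pose out of reach is approached as far as the arm can. A call is refused whole if a number of a shift passes 5 or a number of a turn 0.15, either way. A call with a gripper value outside its range is refused whole. The fingers move at their own pace and stop on an object; "force" is the grip in N (left out, the last holds). Time passes only in rows, so rows that do not move let the fingers close. It gives the time, the measured TCP pose, the force and the opening at its end, in the units of the state.
- sensors.read_state(): the state, without advancing time (a new reading comes with each control period).
- capture(name): name is "scene" or "top"; returns (picture, depth): 420x560x3 uint8, blue, green, red; 420x560 float32, m along the optical axis (not along the pixel's ray), 0 where there is no reading.
- get_calibration(name): a dict with "fx", "fy", "cx", "cy" (pixels), "extrinsics" (4x4, takes a point from world to camera coordinates). Camera axes: x right, y down, z forward; pixel columns grow to the right and rows downward; lengths in m; the calibration is good to about 2 mm. A picture is of the moment at which its call begins. get_calibration takes no time and is no camera call.
- job.close_job(): hands the job in, once; it reports no verdict.
The state is a dict: "clock": time; "qpos": joint angles; "dq": joint speeds; "joint_torque": joint torques, N m; "position": TCP position; "orientation": TCP orientation; "contact_force": force on the tool from outside, world axes, zero at the start; "wrist_torque": the same for the moment, N m; "opening": finger opening in m.
Only numpy, scipy, OpenCV 4.12 (cv2) and the standard library are available. Lean on these libraries where they do the work, as an engineer would, in place of code of your own. Each camera call takes 0.05 s, during which the arm holds its last target.

## Working session

There is one attempt and no reset: what is moved stays moved. The work goes in short steps, Python scripts to look and compute and a tool call to move; the robot and the scene stay as the last step left them, time stands still between calls to the robot, and variables do not carry over. Pictures are saved under pics/ and viewed, and the job is handed in when it is done.

Besides the shell and the picture viewer there is one more tool, called after "Emit:" by a JSON object that holds its "method" and its "body", one argument or row to a line. servo_tool: Moves the arm, as the interface text tells. Its arguments: {"type":"object","properties":{"rows":{"type":"array"},"force":{"type":"number"}},"required":["rows"]}

```bash
mkdir -p pics; ls; python3 - <<'E'
from bench import sensors, capture, get_calibration
import cv2,json,numpy as np
np.set_printoptions(precision=4,suppress=True)
for n in("scene","top"):
    p,d=capture(n); cv2.imwrite(f"pics/{n}0.png",p); np.save(f"pics/{n}0.npy",d)
    c=get_calibration(n); print(n,c)
print(sensors.read_state())
E
```

```text
pics
scene {'fx': 418.1208185374569, 'fy': 418.1208185374569, 'cx': 279.18450709349014, 'cy': 208.32746075299065, 'extrinsics': array([[ 0.8807,  0.4735,  0.011 , -0.4679],
       [ 0.3249, -0.5871, -0.7415, -0.1017],
       [-0.3446,  0.6566, -0.6709,  1.137 ],
       [ 0.    ,  0.    ,  0.    ,  1.    ]])}
top {'fx': 443.9153661659, 'fy': 443.9153661659, 'cx': 280.50936263765993, 'cy': 216.17203380813436, 'extrinsics': array([[-0.0295, -0.9994,  0.0175,  0.0208],
       [-0.9952,  0.0278, -0.0935,  0.5322],
       [ 0.0929, -0.0202, -0.9955,  0.848 ],
       [ 0.    ,  0.    ,  0.    ,  1.    ]])}
{'clock': 0.1, 'qpos': array([ 1.2084,  0.4915,  1.5594, -0.    ,  1.0917, -0.1056]), 'dq': array([-0.0003, -0.0016,  0.0011,  0.0013,  0.0008, -0.0002]), 'joint_torque': array([  0.0018, -61.3623, -25.8604,   0.0693,   0.047 ,  -0.    ]), 'position': array([0.1587, 0.6045, 0.4043]), 'orientation': array([ 0.0902,  0.7014, -0.0909,  0.7012]), 'contact_force': array([ 0.1116,  0.2826, -0.631 ]), 'wrist_torque': array([ 0.0299,  0.0298, -0.0578]), 'opening': 0.09498147375908315}
```

View pics/scene0.png

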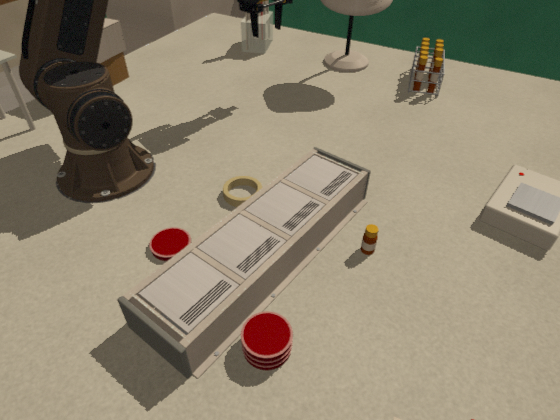

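View pics/top0.png

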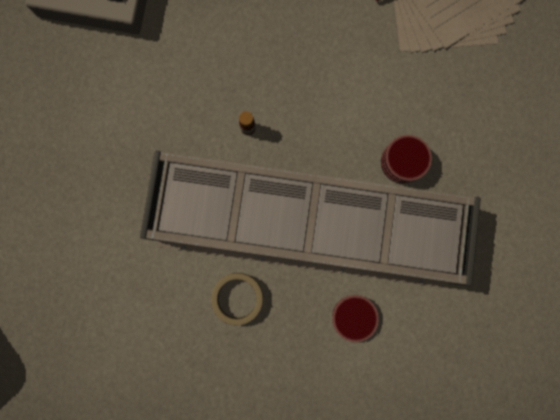

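The top view shows the strips at about (202,178), (278,188), (353,200) and (428,210). The vial is at (247,122), the stack at (408,160), the tape at (238,299) and the dish at (356,318). I'll enlarge the view and measure.

```bash
cat > h.py <<'E'
import numpy as np,cv2
from bench import sensors,capture,get_calibration
np.set_printoptions(precision=4,suppress=True)
def pix2w(n,u,v,z):
    c=get_calibration(n);E=np.array(c["extrinsics"]);R,t=E[:3,:3],E[:3,3]
    d=R.T@np.array([(u-c["cx"])/c["fx"],(v-c["cy"])/c["fy"],1]);o=-R.T@t
    return o+d*(z-o[2])/d[2]
def dep2w(n,u,v,d):
    c=get_calibration(n);E=np.array(c["extrinsics"]);R,t=E[:3,:3],E[:3,3]
    return R.T@(np.array([(u-c["cx"])/c["fx"]*d,(v-c["cy"])/c["fy"]*d,d])-t)
def w2pix(n,p):
    c=get_calibration(n);E=np.array(c["extrinsics"]);q=E[:3,:3]@np.array(p)+E[:3,3]
    return q[0]/q[2]*c["fx"]+c["cx"],q[1]/q[2]*c["fy"]+c["cy"]
E
python3 - <<'E'
from h import *
p=cv2.imread("pics/top0.png");d=np.load("pics/top0.npy")
for u,v in[(202,178),(278,188),(353,200),(428,210),(200,210),(425,245),(247,122),(408,160),(238,276),(356,318)]:
    print(u,v,dep2w("top",u,v,d[v,u]),pix2w("top",u,v,.088))
c=p[140:300,135:490];c=cv2.convertScaleAbs(cv2.resize(c,None,fx=2.25,fy=2.25,interpolation=2),alpha=1.6)
cv2.imwrite("pics/crop.png",c)
E
```

```text
202 178 [0.6006 0.1483 0.0893] [0.6009 0.1485 0.088 ]
278 188 [0.5786 0.0099 0.0881] [0.5787 0.0098 0.088 ]
353 200 [ 0.5527 -0.1269  0.0886] [ 0.5527 -0.1271  0.088 ]
428 210 [ 0.5305 -0.2644  0.0877] [ 0.5305 -0.2643  0.088 ]
200 210 [0.5421 0.153  0.0876] [0.542  0.1529 0.088 ]
425 245 [ 0.4666 -0.2555  0.0864] [ 0.4666 -0.2549  0.088 ]
247 122 [0.7101 0.0648 0.0684] [0.704  0.0638 0.088 ]
408 160 [ 0.6326 -0.2445  0.0508] [ 0.6246 -0.2327  0.088 ]
238 276 [0.4184 0.0914 0.0231] [0.4208 0.0864 0.088 ]
356 318 [ 0.3298 -0.1361  0.015 ] [ 0.3399 -0.1229  0.088 ]
```

View pics/crop.png

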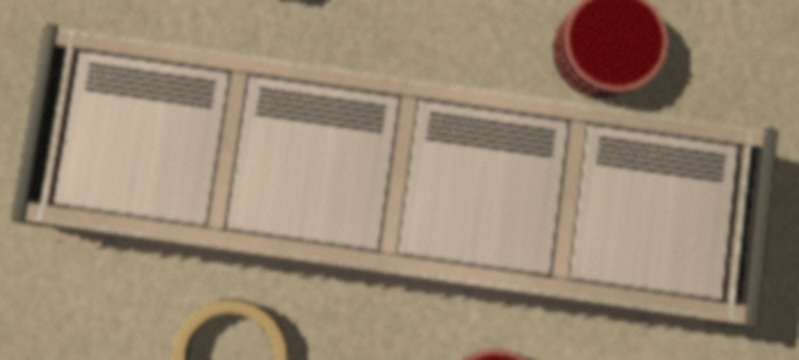

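```bash
cat >> h.py <<'E'
from scipy.spatial.transform import Rotation as Ro
P=[pix2w("top",*uv,.0885) for uv in[(201.7,177.3),(277.2,188),(353.2,199.1),(428.8,209.8)]]
ya=(P[0]-P[3]);ya[2]=0;ya/=np.linalg.norm(ya);xa=np.array([ya[1],-ya[0],0])
def plan(p,yaw=True):
    s=sensors.read_state();R=Ro.from_quat(s["orientation"]).as_matrix()
    yy=ya if R[:,1]@ya>0 else -ya
    T=np.c_[[0,0,-1],yy,np.cross([0,0,-1],yy)]
    rv=Ro.from_matrix(R.T@T).as_rotvec()
    print("R",R.tolist());print("turn",rv,"shift cm before turn",R.T@(np.array(p)-s["position"])*100,"after turn",T.T@(np.array(p)-s["position"])*100)
E
python3 - <<'E'
from h import *
print(P,xa,ya)
plan(P[0]+[0,0,.215])
E
```

```text
[array([0.6021, 0.149 , 0.0885]), array([0.5786, 0.0113, 0.0885]), array([ 0.5543, -0.1274,  0.0885]), array([ 0.5308, -0.2656,  0.0885])] [ 0.9855 -0.1696  0.    ] [0.1696 0.9855 0.    ]
R [[-0.0003366805295667019, 0.25401498193924726, 0.9672002251843332], [-0.0009032233044903859, 0.9671998082297716, -0.2540151868451084], [-0.9999995354168336, -0.0009591197511198413, -9.620509225438667e-05]]
turn [-0.0864 -0.0001  0.001 ] shift cm before turn [ 10.1017 -32.7861  54.4544] after turn [ 10.0755 -37.3734  51.4195]
```

Emit:
{"method": "servo_tool", "body": {
  "rows": [
    [[0,0,0,0,-0.0864,0,0],[0,0,-1.5,2,0,0,0],[0,0.4,-2.4,3.3,0,0,0],[0,0.4,-2.4,3.3,0,0,0],[0,0.4,-2.4,3.3,0,0,0],[0,0.4,-2.4,3.3,0,0,0],[0,0.4,-2.4,3.3,0,0,0],[0,0.4,-2.4,3.3,0,0,0],[0,0.4,-2.4,3.3,0,0,0],[0,0.4,-2.4,3.3,0,0,0]]
  ],
  "force": 20
}}

```text
clock: 1.1
position: [0.4044, 0.351, 0.3725]
orientation: [0.06, 0.705, -0.06, 0.704]
contact_force: [1.2, 0.5, 0.3]
opening: 0.0207
```

```bash
python3 - <<'E'
from h import *
plan(P[0]+[0,0,.215]);print(sensors.read_state())
E
```

```text
R [[-0.00021459156226355525, 0.16945894037265052, 0.9855372248059635], [-9.707353945878627e-05, 0.9855372393242116, -0.16945896400586177], [-0.9999999722635944, -0.00013203405050588035, -0.00019503799672065947]]
turn [ 0.0001 -0.0002  0.0001] shift cm before turn [  6.8938 -16.5614  22.9064] after turn [  6.8961 -16.5594  22.9071]
{'clock': 1.1, 'qpos': array([ 0.5914,  0.4023,  1.8164,  0.    ,  0.9231, -0.8091]), 'dq': array([-0.7633,  0.0661,  0.0198, -0.0036, -0.0883, -0.7549]), 'joint_torque': array([  6.0616, -53.6729, -21.5681,   0.0067,   0.3134,   1.25  ]), 'position': array([0.4044, 0.351 , 0.3725]), 'orientation': array([ 0.0601,  0.7046, -0.0602,  0.7045]), 'contact_force': array([1.1655, 0.5015, 0.3413]), 'wrist_torque': array([0.042 , 0.0304, 0.0085]), 'opening': 0.020663778228441818}
```

Emit:
{"method": "servo_tool", "body": {
  "rows": [
    [[0,0.6,-2.4,3.3,0,0,0],[0,0.6,-2.4,3.3,0,0,0],[0,0.6,-2.4,3.3,0,0,0],[0,0.8,-2.4,3.3,0,0,0],[0,0.8,-2.4,3.3,0,0,0],[0,0.8,-2.3,3.3,0,0,0],[0,0.8,-1.5,2.3,0,0,0],[0,0.9,-0.8,1.1,0,0,0],[0,0.9,0,0,0,0,0],[0,0.5,0,0,0,0,0]]
  ]
}}

```text
clock: 2.1
position: [0.6032, 0.15, 0.2985]
orientation: [0.06, 0.705, -0.06, 0.704]
contact_force: [-0.8, 0.3, -0.1]
opening: 0.0006
```

```bash
python3 - <<'E'
from h import *
plan(P[0]+[0,0,.19]);p,d=capture("scene");cv2.imwrite("pics/s1.png",p)
print(sensors.read_state()["contact_force"])
E
```

```text
R [[-0.001891419919391013, 0.1694038476574067, 0.9855449045728737], [6.657450292157918e-07, 0.9855466676690255, -0.1694041494357094], [-0.9999982112635228, -0.00031975826104890803, -0.0018641953784881427]]
turn [ 0.0002 -0.0019  0.0003] shift cm before turn [ 2.0045 -0.1245 -0.0838] after turn [ 2.0043 -0.1251 -0.0875]
[-0.6103 -0.5292 -0.73  ]
```

View pics/s1.png

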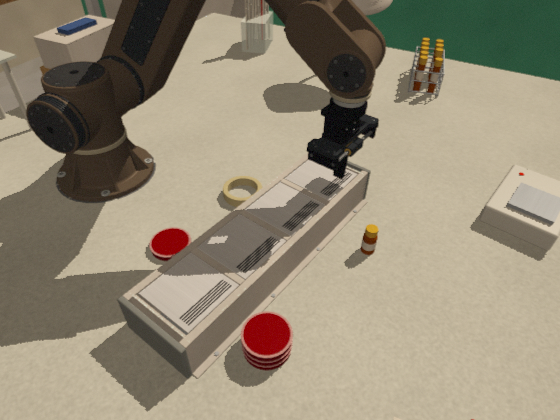

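The picture shows the closed fingertip at about (340,172), over cover 1's strip. I'll descend gently.

Emit:
{"method": "servo_tool", "body": {
  "rows": [
    [[0,0.8,0,0,0,0,0],[0,0.6,0,0,0,0,0],[0,0.3,0,0,0,0,0],[0,0.1,0,0,0,0,0],[0,0.1,0,0,0,0,0],[0,0.1,0,0,0,0,0],[0,0,0,0,0,0,0]]
  ]
}}

```text
clock: 2.85
position: [0.604, 0.1494, 0.2798]
orientation: [0.06, 0.705, -0.06, 0.705]
contact_force: [0.3, 0.0, 0.2]
opening: 0.0003
```

Emit:
{"method": "servo_tool", "body": {
  "rows": [
    [[0,0.1,0,0,0,0,0],[0,0.1,0,0,0,0,0],[0,0,0,0,0,0,0]]
  ]
}}

```text
clock: 3.15
position: [0.6041, 0.1494, 0.2779]
orientation: [0.06, 0.704, -0.06, 0.705]
contact_force: [0.1, 0.6, 1.5]
opening: 0.0002
```

Emit:
{"method": "servo_tool", "body": {
  "rows": [
    [[0,0.1,0,0,0,0,0],[0,0,0,0,0,0,0]]
  ]
}}

```text
clock: 3.35
position: [0.6041, 0.1494, 0.2769]
orientation: [0.06, 0.704, -0.06, 0.705]
contact_force: [-0.4, 0.0, 3.5]
opening: 0.0001
```

Emit:
{"method": "servo_tool", "body": {
  "rows": [
    [[0,0.1,0,0,0,0,0],[0,0,0,0,0,0,0]]
  ]
}}

```text
clock: 3.55
position: [0.6041, 0.1494, 0.2758]
orientation: [0.06, 0.704, -0.06, 0.705]
contact_force: [2.0, -0.6, 2.9]
opening: 0.0006
```

Emit:
{"method": "servo_tool", "body": {
  "rows": [
    [[0,0.1,0,0,0,0,0],[0,0,0,0,0,0,0]]
  ]
}}

```text
clock: 3.75
position: [0.6042, 0.1494, 0.2747]
orientation: [0.06, 0.704, -0.06, 0.705]
contact_force: [2.4, -1.7, 3.3]
opening: 0.0007
```

Emit:
{"method": "servo_tool", "body": {
  "rows": [
    [[0,0.1,0,0,0,0,0],[0,0,0,0,0,0,0]]
  ]
}}

```text
clock: 3.95
position: [0.6041, 0.1494, 0.2737]
orientation: [0.06, 0.704, -0.06, 0.705]
contact_force: [3.2, -0.2, 2.1]
opening: 0.0003
```

About 4 mm down at a steady 3 N or so, so cover 1 seems to be the free one. I'll press further and check by picture.

Emit:
{"method": "servo_tool", "body": {
  "rows": [
    [[0,0.2,0,0,0,0,0],[0,0.2,0,0,0,0,0],[0,0.2,0,0,0,0,0],[0,0.2,0,0,0,0,0],[0,0,0,0,0,0,0]]
  ]
}}

```text
clock: 4.45
position: [0.6037, 0.1495, 0.2651]
orientation: [0.06, 0.705, -0.06, 0.704]
contact_force: [-0.2, -0.1, 2.3]
opening: 0.0001
```

```bash
python3 - <<'E'
from h import *
p,d=capture("scene");cv2.imwrite("pics/s2.png",cv2.resize(p[60:260,200:420],None,fx=3,fy=3,interpolation=2))
print(sensors.read_state()["contact_force"])
E
```

```text
[-0.7547 -0.7631  2.0606]
```

View pics/s2.png

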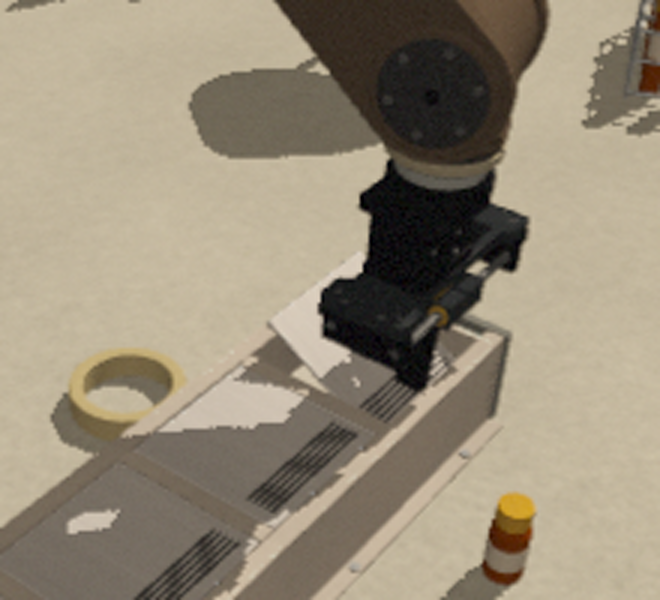

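Cover 1's front lip is up, at crop pixel (270,320). I'll continue down.

Emit:
{"method": "servo_tool", "body": {
  "rows": [
    [[0,0.2,0,0,0,0,0],[0,0.2,0,0,0,0,0],[0,0.2,0,0,0,0,0],[0,0.2,0,0,0,0,0],[0,0,0,0,0,0,0]]
  ]
}}

```text
clock: 5.0
position: [0.604, 0.1494, 0.2574]
orientation: [0.06, 0.705, -0.06, 0.705]
contact_force: [1.0, 0.3, 0.9]
opening: 0.0005
```

Emit:
{"method": "servo_tool", "body": {
  "rows": [
    [[0,0.2,0,0,0,0,0],[0,0.2,0,0,0,0,0],[0,0.2,0,0,0,0,0],[0,0,0,0,0,0,0]]
  ]
}}

```text
clock: 5.4
position: [0.6039, 0.1494, 0.2513]
orientation: [0.06, 0.705, -0.06, 0.704]
contact_force: [0.9, 0.3, 1.5]
opening: 0.0003
```

```bash
python3 - <<'E'
from h import *
p,d=capture("scene");cv2.imwrite("pics/s3.png",cv2.resize(p[60:260,200:420],None,fx=3,fy=3,interpolation=2))
print(sensors.read_state()["contact_force"])
E
```

```text
[ 1.0781 -0.1231  0.9487]
```

View pics/s3.png

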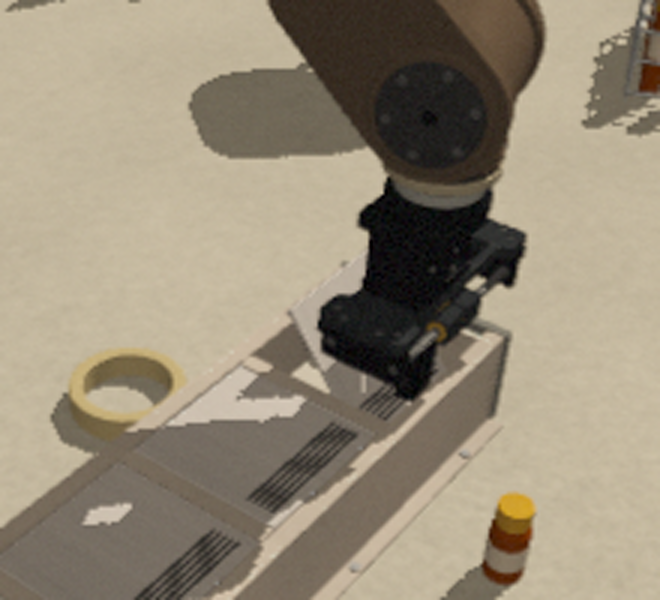

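Emit:
{"method": "servo_tool", "body": {
  "rows": [
    [[0,-1,0,0,0,0,0],[0,-2.5,0,0,0,0,0],[0,-3.5,0,0,0,0,0],[0,-3.5,0,0,0,0,0],[0,-3,0,0,0,0,0],[0,-1.5,0,0,0,0,0],[0,0,0,-1,0,0,0],[0,0,0,-3,0,0,0],[0,0,0,-4,0,0,0],[0,0,0,-4,0,0,0]]
  ]
}}

```text
clock: 6.45
position: [0.4834, 0.1698, 0.4005]
orientation: [0.06, 0.705, -0.06, 0.704]
contact_force: [-0.3, 0.3, 0.1]
opening: 0.0007
```

Emit:
{"method": "servo_tool", "body": {
  "rows": [
    [[0,0,0,-1,0,0,0],[0,0,0,0,0,0,0]]
  ]
}}

```text
clock: 6.65
position: [0.4745, 0.1717, 0.4016]
orientation: [0.06, 0.705, -0.06, 0.704]
contact_force: [0.7, -0.3, 0.1]
opening: 0.0008
```

```bash
python3 - <<'E'
from h import *
for n in("scene","top"):
    p,d=capture(n);cv2.imwrite(f"pics/{n}4.png",p);np.save(f"pics/{n}4.npy",d)
pin=P[0]-.03*xa;s=sensors.read_state();r=s["position"]-pin
print(s["position"],s["contact_force"],"x from pin",r@xa,"y",r@ya,"tip z",s["position"][2]-.19)
# cover points from scene depth
n="scene";c=get_calibration(n);E=np.array(c["extrinsics"])
v,u=np.mgrid[100:260,230:400];D=d if 0 else np.load("pics/scene4.npy")[v,u]
W=((np.stack([(u-c["cx"])/c["fx"]*D,(v-c["cy"])/c["fy"]*D,D],-1)-E[:3,3])@E[:3,:3]).reshape(-1,3)
q=np.c_[(W-pin)@xa,(W-pin)@ya,W[:,2]-.0845]
m=(abs(q[:,1])<.055)&(q[:,0]>-.065)&(q[:,0]<.06)&(q[:,2]>0.006)&(q[:,2]<.08)
qq=q[m];print(m.sum())
for a in np.arange(-.06,.06,.01):
    k=(qq[:,0]>=a)&(qq[:,0]<a+.01)
    if k.sum()>3: print(round(a+.005,3),k.sum(),np.median(qq[k,2]))
E
```

```text
[0.4765 0.1715 0.4016] [-0.4346 -0.53   -0.2232] x from pin -0.09761243199231906 y 0.0008684674677454519 tip z 0.21162335819660705
992
-0.045 113 0.058886468617260504
-0.035 240 0.049430420246819276
-0.025 229 0.036026457503319925
-0.015 236 0.02292896988460217
-0.005 174 0.011290536311489574
```

View pics/scene4.png

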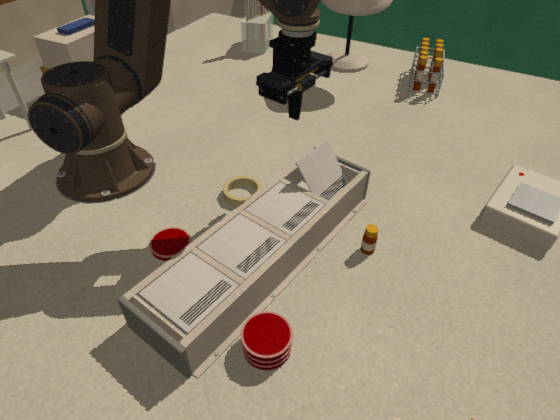

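Cover 1 stands tilted at about 0.9 rad, with its lip near (325,148). The other three are shut. I'll lower in front of it and push.

Emit:
{"method": "servo_tool", "body": {
  "rows": [
    [[0,1,0,0,0,0,0],[0,2.5,0,0,0,0,0],[0,2.5,0,0,0,0,0],[0,1.6,0,0,0,0,0],[0,1,0,0,0,0,0],[0,0,0,0.8,0,0,0],[0,0,0,0.8,0,0,0],[0,0,0,0.6,0,0,0],[0,0,0,0.6,0,0,0],[0,0,0,0.6,0,0,0]]
  ]
}}

```text
clock: 7.75
position: [0.51, 0.1656, 0.3162]
orientation: [0.06, 0.704, -0.06, 0.705]
contact_force: [0.0, 0.6, -0.7]
opening: 0.0006
```

Emit:
{"method": "servo_tool", "body": {
  "rows": [
    [[0,0,0,0.5,0,0,0],[0,0,0,0.5,0,0,0],[0,0,0,0.5,0,0,0],[0,0,0,0.5,0,0,0],[0,0,0,0.5,0,0,0],[0,0,0,0.5,0,0,0],[0,0,0,0.5,0,0,0],[0,0,0,0.5,0,0,0],[0,0,0,0,0,0,0]]
  ]
}}

```text
clock: 8.65
position: [0.5494, 0.1588, 0.3156]
orientation: [0.06, 0.704, -0.06, 0.705]
contact_force: [-0.0, -0.2, 0.4]
opening: 0.0006
```

```bash
cat > st.py <<'E'
from h import *
import sys
k=sys.argv[1]
p,d=capture("scene");cv2.imwrite(f"pics/s{k}.png",cv2.resize(p[60:260,200:420],None,fx=3,fy=3,interpolation=2))
pin=P[0]-.03*xa;s=sensors.read_state();r=s["position"]-pin
print(s["position"],s["contact_force"],"x from pin",r@xa,"y",r@ya,"tip z",s["position"][2]-.19)
n="scene";c=get_calibration(n);E=np.array(c["extrinsics"])
v,u=np.mgrid[100:260,230:400];D=d[v,u]
W=((np.stack([(u-c["cx"])/c["fx"]*D,(v-c["cy"])/c["fy"]*D,D],-1)-E[:3,3])@E[:3,:3]).reshape(-1,3)
q=np.c_[(W-pin)@xa,(W-pin)@ya,W[:,2]-.0845]
m=(abs(q[:,1])<.06)&(abs(q[:,1])>.03)&(q[:,0]>-.065)&(q[:,0]<.06)
qq=q[m]
for a in np.arange(.01,.08,.01):
    k=(qq[:,2]>=a)&(qq[:,2]<a+.01)
    if k.sum()>3: print("z",round(a+.005,3),k.sum(),"x",np.median(qq[k,0]))
E
python3 st.py 5
```

```text
[0.5491 0.1588 0.3156] [-0.6055  0.387  -0.5275] x from pin -0.023891924020511282 y 0.0007359889381266187 tip z 0.12557770769590332
z 0.015 53 x 0.0002799735150002279
z 0.025 54 x -0.0008625982728903113
z 0.035 54 x -0.002082278828057075
z 0.045 56 x -0.003224399819359948
z 0.055 59 x -0.004743113755398599
z 0.065 64 x -0.006149018402698634
z 0.075 63 x -0.008384469144062153
```

View pics/s5.png

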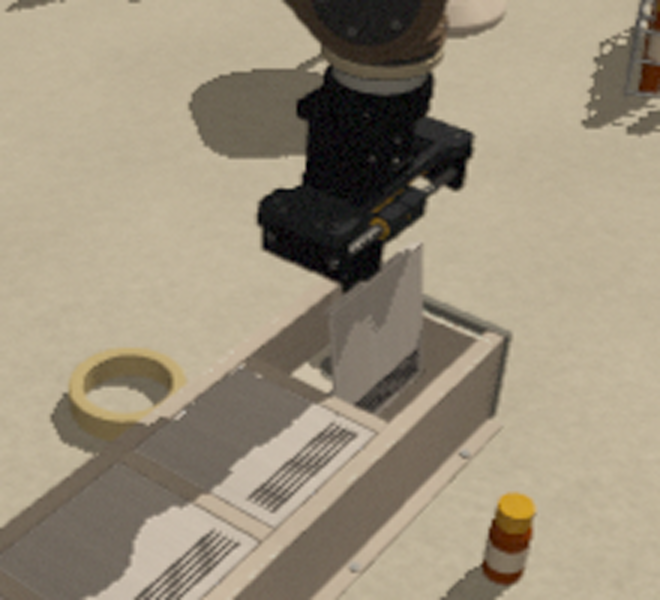

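The cover is nearly upright, at about 1.45 rad. I'll push the rest in small steps.

Emit:
{"method": "servo_tool", "body": {
  "rows": [
    [[0,0,0,0.4,0,0,0],[0,0,0,0.4,0,0,0],[0,0,0,0.4,0,0,0],[0,0,0,0.3,0,0,0],[0,0,0,0,0,0,0]]
  ]
}}

```text
clock: 9.2
position: [0.5639, 0.1563, 0.3156]
orientation: [0.06, 0.704, -0.06, 0.705]
contact_force: [0.3, 0.5, -0.3]
opening: 0.0004
```

Emit:
{"method": "servo_tool", "body": {
  "rows": [
    [[0,0,0,0.2,0,0,0],[0,0,0,0,0,0,0]]
  ]
}}

```text
clock: 9.4
position: [0.5656, 0.156, 0.3156]
orientation: [0.06, 0.705, -0.06, 0.704]
contact_force: [-0.7, -0.4, 0.1]
opening: 0.0003
```

Emit:
{"method": "servo_tool", "body": {
  "rows": [
    [[0,0,0,0.2,0,0,0],[0,0,0,0,0,0,0]]
  ]
}}

```text
clock: 9.6
position: [0.5673, 0.1557, 0.3156]
orientation: [0.06, 0.705, -0.06, 0.704]
contact_force: [-4.2, 0.5, -0.2]
opening: 0.0003
```

```bash
python3 st.py 6
```

```text
[0.5673 0.1557 0.3156] [-4.6077  0.3701 -0.3205] x from pin -0.005451118660150366 y 0.0007675222314976537 tip z 0.12558297337185392
z 0.015 32 x 0.005272849271455302
z 0.025 31 x 0.007332257997463044
z 0.035 28 x 0.008822749841372279
z 0.045 38 x 0.01082222804645588
z 0.055 31 x 0.012633876551398339
z 0.065 46 x 0.014229729978778693
z 0.075 76 x 0.010712780714474566
```

The slope of 0.18 means about 1.75 rad, and the force is rising, so it is on its stop. I'll take the hand away.

Emit:
{"method": "servo_tool", "body": {
  "rows": [
    [[0,0,0,-0.5,0,0,0],[0,0,0,-2,0,0,0],[0,0,0,-3,0,0,0],[0,0,0,-3,0,0,0],[0,-1,0,-2,0,0,0],[0,-3,0,0,0,0,0],[0,-3,0,0,0,0,0],[0,-2,0,0,0,0,0],[0,0,0,0,0,0,0],[0,0,0,0,0,0,0]]
  ]
}}

```text
clock: 10.65
position: [0.4638, 0.1734, 0.4057]
orientation: [0.06, 0.704, -0.06, 0.705]
contact_force: [0.4, 0.4, -1.0]
opening: 0.0002
```

```bash
python3 st.py 7; python3 - <<'E'
from h import *
p,d=capture("scene");cv2.imwrite("pics/s8.png",p)
E
```

```text
[0.4638 0.1734 0.4051] [ 0.209  -0.4339 -0.9362] x from pin -0.1104022799061116 y 0.0006609781329815446 tip z 0.21506380233056338
z 0.015 34 x 0.005410092268189418
z 0.025 35 x 0.0071424319208444635
z 0.035 31 x 0.009157915392226707
z 0.045 35 x 0.010592984833347878
z 0.055 34 x 0.01273328770910038
z 0.065 39 x 0.01425060284660779
z 0.075 78 x 0.011317040017273284
```

View pics/s8.png

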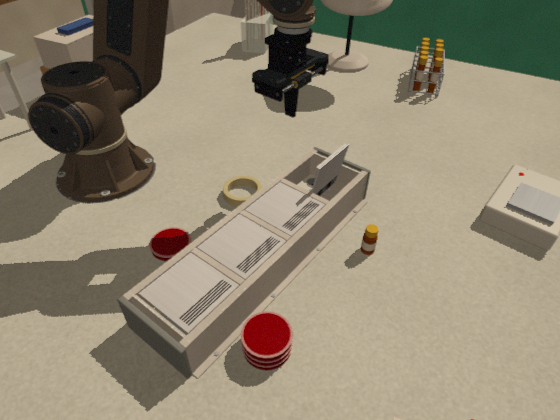

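Cover 1 leans open near (330,168), the other covers are shut, the bystanders are in place and the hand is clear.

```bash
python3 -c "
from bench import job
print(job.close_job())"
```

```text
the job is handed in; nothing more can be done
None
```

The leftmost cover (cover_1) is open and leaning on its stop. It was the first one I pressed and it rocked at about 3 N, so I never touched the other three.

I pressed its back about 27 mm down, which tipped it to about 0.9 rad. I then pushed the front back past upright until the force rose to about 4.5 N at the stop, and withdrew the hand.

- **Tilt:** with the hand away, the depth image puts the cover at about 1.75 rad, unchanged after release.
- **Other covers and bystanders:** in the last picture the other three covers look shut, and the plates, tape and vial look to be where they started. I judged this by eye and did not re-measure their positions.
- **Contact and time:** the hand is clear, with only sensor noise of up to about 1 N. The job was handed in at about 10.8 s.

No check failed or disagreed.

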